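Mirror the mending row into the new rack

TASK

The mending station is being set up for a left-handed colleague: move the four things from the old rack with the grey inserts into the empty four-bay rack, in reverse order, so that what is leftmost now (seen from the robot) ends up rightmost, and so on. Set each thing down in the middle of its bay without dropping it, the same way up as it is now and resting flat on the bay's floor, and let go of it.

Things in the scene. Friction and masses are not known exactly. Their poses are not given: they have to be found in the camera images.
- spool: Small thread spool standing upright, red thread between two cream flanges: flanges 25 mm diameter (0-7 mm and 34-40 mm above the underside), waist 16 mm, 40 mm tall, 30 g. Origin at the centre of the underside, z up. Pinch it across the top flange. Loose.
- tape_measure: Yellow tape measure in a squat case with a black disc on top, 61 (x) x 78 (y) x 31 mm high, 120 g. Origin at the centre of the underside of this outline: the case spans y = -29 to +39 mm, the last 10 mm at -y are only the thin metal tongue at one corner; x across the row, y along the row, z up when it stands as at the start. Loose. Grip it across its 61 mm.
- eraser: Block eraser, blue sleeve with a white end, 22 (x) x 50 (y) x 12 mm high, 25 g. Origin at the centre of the underside; x across the row, y along the row, z up when it stands as at the start. Loose. Grip it across its 22 mm.
- clothes_peg: Wooden clothes peg lying flat, 15 (x) x 72 (y) x 12 mm high, 15 g. Origin at the centre of the underside; x across the row, y along the row, z up when it stands as at the start. Loose. Grip it across its 15 mm.
- old_rack: Full rack: fixed thin wooden board 90 (x) x 390 (y) x 6 mm with a 22 mm high cheek at each end, no dividers, long sides open. Origin: centre of underside; +y is the left end seen from the robot. Inserts lie on it centred at x = 0, y = +144, +48, -48, -144 mm, in changing order, each thing on its own insert.
- insert_spool: Flat grey plastic insert lying fixed on the old rack, 80 (x) x 90 (y) x 3 mm plate; origin at the centre of its underside, so the thing stands on a floor 3 mm above the origin. A raised ring (inside radius 16 mm, 5 mm above the floor) stands round the spool.
- insert_tape: Flat grey plastic insert lying fixed on the old rack, 80 (x) x 90 (y) x 3 mm plate; origin at the centre of its underside, so the thing stands on a floor 3 mm above the origin. Two raised end stops (5 mm above the floor, 30 mm long) stand 81 mm apart in y, at the ends of the tape measure.
- insert_eraser: Flat grey plastic insert lying fixed on the old rack, 80 (x) x 90 (y) x 3 mm plate; origin at the centre of its underside, so the thing stands on a floor 3 mm above the origin. Two raised end stops (5 mm above the floor, 22 mm long) stand 57 mm apart in y, at the ends of the eraser.
- insert_peg: Flat grey plastic insert lying fixed on the old rack, 80 (x) x 90 (y) x 3 mm plate; origin at the centre of its underside, so the thing stands on a floor 3 mm above the origin. Two raised end stops (5 mm above the floor, 12 mm long) stand 79 mm apart in y, at the ends of the clothes peg.
- new_rack: Empty rack: fixed wooden board 90 (x) x 390 (y) mm, three dividers making four equal bays, open front and back. Origin: centre of underside; +y is the left end seen from the robot. Bay centres at x = 0, y = +144, +48, -48, -144 mm; bay floor 8 mm above the origin, bays 92 mm wide; dividers (4 mm thick) and end cheeks reach 22 mm above the origin.
Things that resemble listed ones, but are neither listed nor needed, are in the scene too. Leave any turquoise look-alike of the eraser alone.

How it is judged:
By the outcome, as a careful person would: the job done as asked, in the order asked, and still so for the second after the job is handed in, with the robot touching nothing.
It also fails if it takes over 96 s, if anything falls off the work surface, if the arm or the gripper's body presses on something with over 40 N, if the wrist force passes 120 N, or if a joint passes its speed limit or range.

ROBOT

A 6-joint arm with a two-finger parallel gripper is mounted at the origin on a cart in front of the work surface, level with it; the furniture and walls round the work are solid. World frame = base frame: x ahead of the robot, y to its left, z up, the work surface at z = 0. Lengths are in m, angles in rad, forces in N, time in s.
With the tool pointing down it reaches from about 0.375 to 0.9 m from the base axis. Payload 3.1 kg.
Tool frame: the origin (TCP) lies on the centre line of the jaws, within the pads' length; the fingertips stand 22 mm ahead of it and the grasp point (between the pads) lies 3 mm ahead of it; z points along the fingers, y is the line along which they close (so a half turn about z gives the same grasp; the last joint's range is limited). The gripper opens to 85 mm and grips with 20 to 120 N. Pads are 22 mm wide; open, the fingers measure 114 mm over their backs; the gripper's body (76 mm by 85 mm) begins 54 mm behind the grasp point. The pads swing forward as they close: fully open they stand 13 mm farther back than shut.
Start: joints at [0.993, 0.527, 1.433, -0, 1.181, -0.178], TCP at [0.243, 0.576, 0.214] pointing down, gripper open.
Joint ranges: [-3.08, 3.08], [-0.75, 2.2], [0.22, 2.44], [-1.43, 4.57], [0, 2.65], [-2.85, 2.85]. Speed limits (rad/s): [2.79, 2.79, 3.14, 3.14, 3.14, 3.14].

INTERFACE

Orientations are given as a unit quaternion [x, y, z, w].
In Python, from station import sense, eyes, job gives the robot as it stands.
- The arm moves only by the shell command python3 -m pendant 'ROWS' [FORCE]. ROWS is rows parted by semicolons, their numbers by spaces, 1 to 20 of them, each of 5 numbers: dx, dy, dz in m, then a turn about the tool's z in rad, then the opening from 0.0 (shut) to 1.0 (fully open); each row is the pose to reach, as a shift and turn from the pose commanded when the command began, along the tool's axes at that moment; what a row does not reach only later rows make up. A row lasts 1/10 s, in which the tool goes at most 0.05 m and 0.15 rad, less where a joint would pass 70% of its speed; a pose out of reach is approached as far as the arm can. The fingers move at their own pace and stop on an object; FORCE is the grip in N (left out, the last holds). Time passes only in rows, so rows that do not move let the fingers close. It prints the time, the measured TCP pose, the force, the opening and the grip force at its end.
- sense(): the state, without advancing time (a new reading comes with each control period).
- eyes.snapshot(name): name is "scene" or "top" or "wrist"; returns a dict with "pixels" (384x512x3 uint8, red, green, blue), "range_z" (384x512 float32, m along the optical axis (not along the pixel's ray), 0 where there is no reading), "fov_y" (degrees; the focal length in pixels is half the picture's height over the tangent of half this angle, whatever the lens; pixels are square), "cx", "cy" (the principal point, pixels), "k1" (the pictures are not rectified: a ray, as slopes to the right and down, at radius r is drawn at 1 + k1 r^2 times it, then the intrinsics apply), "R" (3x3) and "t" (3): a world point X has camera coordinates R X + t; the wrist camera has in their place "hand_eye" (4x4, takes a point from camera to tool coordinates, whose origin is the TCP and whose axes are the flange's). Camera axes: x right, y down, z forward; pixel columns grow to the right and rows downward; lengths in m; the calibration is good to about 2 mm. A picture is of the moment at which its call begins: read the wrist's pose just before it.
- job.sign_off(): hands the job in; it is judged then, once.
The state is a dict: "t": time; "q": joint angles; "qd": joint speeds; "tau": joint torques, N m; "tcp_pos": TCP position; "tool_rot": TCP orientation; "force": force on the tool from outside, world axes, zero at the start; "ft_torque": the same for the moment, N m; "finger_gap": opening from 0.0 (shut) to 1.0 (fully open); "gripper_force": force on a finger pad.
Only numpy, scipy, OpenCV 4.12 (cv2) and the standard library are available. Lean on these libraries where they do the work, as an engineer would, in place of code of your own. Each camera call takes 0.05 s, during which the arm holds its last target. There are 200 camera calls.

## Working session

There is one attempt and no reset: what is moved stays moved. The work goes in short steps, Python scripts to look and compute and a shell command to move; the robot and the scene stay as the last step left them, time stands still between calls to the robot, and variables do not carry over. Pictures are saved under pics/ and viewed, at most 17 in all, crops included, and the job is handed in when it is done.

```bash
ls; mkdir -p pics; python3 - <<'E'
from station import sense, eyes, job
import cv2,numpy as np
s=sense();print({k:np.round(v,3) for k,v in s.items()})
for n in ("scene","top"):
    d=eyes.snapshot(n);cv2.imwrite(f'pics/{n}0.png',d["pixels"][:,:,::-1])
    np.savez(f'{n}0.npz',**d);print(n,d["fov_y"],d["cx"],d["cy"],d["k1"],-np.array(d["R"]).T@np.array(d["t"]),np.round(d["R"],3).tolist())
E
```

```text
pics
{'t': np.float64(0.0), 'q': array([ 0.993,  0.528,  1.434, -0.   ,  1.181, -0.179]), 'qd': array([-0.001, -0.002,  0.002, -0.   ,  0.   , -0.001]), 'tau': array([ 1.0000e-03, -4.4235e+01, -1.7803e+01, -0.0000e+00,  8.0000e-03,
       -0.0000e+00]), 'tcp_pos': array([0.243, 0.575, 0.213]), 'tool_rot': array([ 0.199,  0.98 , -0.001, -0.   ]), 'force': array([ 0.316, -0.526,  0.03 ]), 'ft_torque': array([ 0.035,  0.013, -0.001]), 'gripper_force': np.float64(0.0), 'finger_gap': np.float64(1.002)}
scene 48.31903191071709 249.5651101563439 186.60485960647608 0.036393749836932346 [ 0.18668687 -0.74928175  0.5276629 ] [[0.874, -0.486, 0.004], [-0.279, -0.509, -0.814], [0.398, 0.71, -0.581]]
top 47.63551031119232 253.66448260648676 191.60637118247976 -0.023797497305407186 [ 0.41536112 -0.14768793  1.02069438] [[-0.027, -1.0, -0.006], [-0.994, 0.028, -0.104], [0.104, 0.003, -0.995]]
```

View pics/scene0.png

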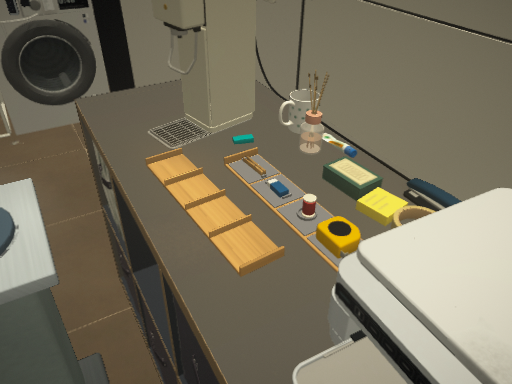

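View pics/top0.png

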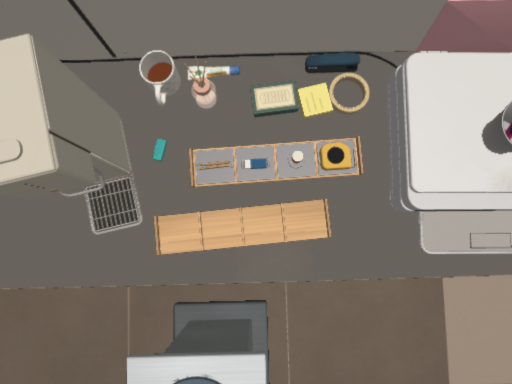

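The scene view shows the new rack in front (about 215,210) and the old rack behind it: peg (255,165), eraser (278,187), spool (309,206) and tape measure (339,235). There is a turquoise decoy at (243,138), a tall coffee machine on the left and a printer on the right. The top view shows the same order from left to right: peg (213,165), eraser (255,163), spool (297,157), tape (337,155). The new rack is at (243,227).

```bash
cat > h.py <<'E'
import numpy as np, cv2
from scipy.spatial.transform import Rotation as Rn
def load(n): return dict(np.load(n,allow_pickle=True))
def K(d):
    f=192/np.tan(np.radians(float(d["fov_y"]))/2); return f,float(d["cx"]),float(d["cy"]),float(d["k1"])
def pose(d):
    """camera->world R,t"""
    if "Rcw" in d: return d["Rcw"],d["tcw"]
    R=np.array(d["R"]);return R.T,-R.T@np.array(d["t"])
def rays(d,uv):
    f,cx,cy,k=K(d);uv=np.atleast_2d(np.asarray(uv,float))
    p=(uv-[cx,cy])/f; s=p.copy()
    for _ in range(8): s=p/(1+k*(s**2).sum(1,keepdims=True))
    return np.c_[s,np.ones(len(s))]
def onplane(d,uv,z):
    R,t=pose(d);w=rays(d,uv)@R.T
    return t+w*((z-t[2])/w[:,2])[:,None]
def tri(obs):
    """obs: list of (d,uv) -> point, residual"""
    A=0;b=0;L=[]
    for d,uv in obs:
        R,t=pose(d);w=(rays(d,uv)@R.T)[0];w/=np.linalg.norm(w);P=np.eye(3)-np.outer(w,w);A=A+P;b=b+P@t;L.append((P,t))
    X=np.linalg.solve(A,b);return X,[float(np.linalg.norm(P@(X-t))) for P,t in L]
def project(d,X):
    R,t=pose(d);c=(np.atleast_2d(X)-t)@R;s=c[:,:2]/c[:,2:];f,cx,cy,k=K(d)
    return s*(1+k*(s**2).sum(1,keepdims=True))*f+[cx,cy]
def cloud(d):
    v,u=np.mgrid[0:384,0:512];uv=np.c_[u.ravel(),v.ravel()]
    R,t=pose(d);z=np.asarray(d["range_z"]).ravel()
    X=t+(rays(d,uv)*z[:,None])@R.T;X[z==0]=np.nan
    return X.reshape(384,512,3)
def hsv(d): return cv2.cvtColor(np.asarray(d["pixels"]),cv2.COLOR_RGB2HSV)
def wrist(fn):
    from station import sense,eyes
    s=sense();d=eyes.snapshot("wrist");T=np.array(d["hand_eye"]);Rt=Rn.from_quat(s["tool_rot"]).as_matrix()
    d["Rcw"]=Rt@T[:3,:3];d["tcw"]=Rt@T[:3,3]+s["tcp_pos"];np.savez(fn+'.npz',**d)
    cv2.imwrite('pics/'+fn+'.png',d["pixels"][:,:,::-1]);return d
def blobs(m,amin=20):
    n,l,st,c=cv2.connectedComponentsWithStats(m.astype(np.uint8));return [(c[i],st[i]) for i in range(1,n) if st[i,4]>=amin]
E
python3 - <<'E'
from h import *
np.set_printoptions(precision=3,suppress=True)
t=load('top0.npz');s=load('scene0.npz')
for n,d in(('top',t),('scene',s)):
    X=cloud(d);H=hsv(d)
    hi=X[np.isfinite(X[...,2])&(X[...,2]>0.05)]
    # obstacle map, 10cm cells max height
    print(n,'x rows 0.1..1.0, y cols 0.7..-0.8')
    for xi in np.arange(0.0,1.0,.1):
        r=[]
        for yi in np.arange(.7,-.8,-.1):
            q=X[(X[...,0]>=xi)&(X[...,0]<xi+.1)&(X[...,1]<=yi)&(X[...,1]>yi-.1)]
            r.append('%4d'%(np.nanmax(q[:,2])*1000) if len(q) else '   .')
        print('%.1f'%xi,' '.join(r))
    for nm,lo,hi_ in(('wood',(8,90,90),(22,255,255)),('yellow',(23,150,120),(32,255,255)),('blue',(98,120,50),(115,255,255)),('red',(170,90,50),(180,255,255))):
        m=cv2.inRange(H,lo,hi_)>0
        for c,st in blobs(m,12):
            P=X[int(round(c[1])),int(round(c[0]))]
            if np.isfinite(P).all() and .3<P[0]<.75 and abs(P[1]+.1)<.4: print(nm,c,st,P)
for uv in[(213,165),(255,163),(297,157),(337,155),(160,150)]: print(cloud(t)[uv[1],uv[0]])
E
```

```text
top x rows 0.1..1.0, y cols 0.7..-0.8
0.0 -757 -759 -755 -758 -758    4   15   16    4 -759 -757 -756 -754 -757 -754
0.1 -752 -756 -760 -756 -760    3   14   16    7 -755 -759 -758 -758 -754 -755
0.2 -760 -759 -760 -761 -757 -757 -759 -759 -756 -756 -758 -754 -759 -759 -760
0.3    .    .    4    5    5    4   24   24   20    5    6    5   49   49   48
0.4    .    .    5    4  420  345   25   24   25   25   25  155  156  156   46
0.5    .    .    4    4  440  445   26   24   24   52   44  157  259  259    .
0.6    .    .    .    .  436  437   25   21   13   52   44  158  259  260    .
0.7    .    .    .    .  434  435   95  192   38   38   29  156  158  158    .
0.8    .    .  115  274  273  275  266  260  255  250  244  240  240  239  148
0.9    .    .    .    .    .    .    .    .    .    .    .    .    .    .    .
wood [276.56  162.419] [ 189  136  174   51 1142] [ 0.59  -0.202  0.011]
wood [335.239 156.601] [320 142  32  28 574] [ 0.593 -0.333  0.038]
wood [216.667 164.414] [202 161  27   8  99] [ 0.588 -0.061  0.017]
wood [241.697 226.569] [ 154  199  177   56 6703] [ 0.439 -0.11
[... 1218 characters left out ...]
  8  12  18] [ 0.312  0.081 -0.001]
wood [172.873 282.6  ] [118 182 110 202 330] [ 0.311 -0.276 -0.002]
wood [327.41  210.385] [315 201  27  17  39] [ 0.644 -0.246 -0.001]
wood [331.074 227.259] [327 221  11  15  27] [ 0.586 -0.326  0.04 ]
wood [344.429 222.643] [338 220  13   8  14] [ 0.613 -0.328  0.039]
wood [163.167 343.333] [161 340   5   8  12] [ 0.312 -0.104 -0.382]
yellow [379.902 205.05 ] [ 356  187   52   39 1106] [ 0.723 -0.304  0.022]
yellow [340.189 231.891] [318 217  42  30 476] [ 0.591 -0.344  0.04 ]
blue [279.627 187.659] [271 181  17  15 126] [ 0.585 -0.165  0.022]
[ 0.586 -0.052  0.019]
[ 0.587 -0.15   0.021]
[ 0.594 -0.246  0.046]
[ 0.597 -0.338  0.041]
[0.626 0.073 0.013]
```

```bash
python3 - <<'E'
from h import *
np.set_printoptions(precision=4,suppress=True)
t=load('top0.npz');s=load('scene0.npz')
for n,d in(('top',t),('scene',s)):
    X=cloud(d);H=hsv(d);print(n)
    q=X[np.isfinite(X[...,2])&(X[...,2]>.06)&(X[...,1]>0)&(X[...,1]<.5)&(X[...,0]<.8)&(X[...,0]>.25)]
    print('machine bounds',np.percentile(q,[.3,99.7],axis=0))
    for z0,z1 in((.06,.15),(.15,.25),(.25,.35),(.35,.5)):
        w=q[(q[:,2]>z0)&(q[:,2]<z1)]
        if len(w):print(z0,np.percentile(w,[1,99],axis=0)[:,:2].ravel())
    q=X[np.isfinite(X[...,2])&(X[...,2]>.06)&(X[...,1]<-.4)&(X[...,0]<.8)&(X[...,0]>.25)];print('printer',np.percentile(q,[.5,99.5],axis=0).ravel())
    wood=cv2.inRange(H,(8,90,60),(22,255,255))>0
    R=X[wood&(X[...,2]>.003)&(X[...,2]<.03)&(X[...,0]<.52)&(X[...,0]>.35)]
    fl=R[R[:,2]<.014];print('new',cv2.minAreaRect(R[:,:2].astype(np.float32)),'floor z',np.median(fl[:,2]))
    print('new floor',cv2.minAreaRect(fl[:,:2].astype(np.float32)))
    R=X[(X[...,2]>.003)&(X[...,2]<.014)&(X[...,0]>.53)&(X[...,0]<.66)&(X[...,1]<.02)&(X[...,1]>-.42)]
    print('old',cv2.minAreaRect(R[:,:2].astype(np.float32)))
    for nm,y0,y1,z0 in(('peg',-.1,0,.0155),('eraser',-.19,-.11,.0165),('spool',-.27,-.21,.035),('tape',-.39,-.29,.03)):
        m=(X[...,1]>y0)&(X[...,1]<y1)&(X[...,2]>z0)&(X[...,0]>.54)&(X[...,0]<.65)
        P=X[m];print(nm,len(P),cv2.minAreaRect(P[:,:2].astype(np.float32)),P[:,2].mean())
E
```

```text
top
machine bounds [[0.4925 0.0317 0.0633]
 [0.7872 0.237  0.4437]]
0.06 [0.5584 0.027  0.7962 0.1941]
0.15 [0.5083 0.1394 0.7121 0.2278]
0.25 [0.4924 0.1283 0.7122 0.2377]
0.35 [0.4966 0.1291 0.7098 0.218 ]
printer [ 0.4599 -0.6836  0.0638  0.7868 -0.4615  0.2551]
new ((0.4411366879940033, -0.11539129912853241), (0.08937238901853561, 0.40080586075782776), 4.2969207763671875) floor z 0.007420197969258635
new floor ((0.44111883640289307, -0.11515365540981293), (0.08937238901853561, 0.3919893503189087), 4.2969207763671875)
old ((0.5953236222267151, -0.1988746076822281), (0.4344104826450348, 0.12961702048778534), 89.55204010009766)
peg 204 ((0.5807843208312988, -0.048103827983140945), (0.09590930491685867, 0.0821930542588234), 89.49561309814453) 0.019567361830593974
eraser 191 ((0.5867931842803955, -0.14750325679779053), (0.022389588877558708, 0.05496291443705559), 2.5574076175689697) 0.02085276768086672
spool 101 ((0.5958512425422668, -0.2456401288509369), (0.023125357925891876, 0.02290492318570614), 88.55255126953125) 0.04786186131314796
tape 742 ((0.598192572593689, -0.34024247527122
[... 547 characters left out ...]
923374176), 4.136266231536865)
old ((0.5906562209129333, -0.19293369352817535), (0.09186294674873352, 0.38544800877571106), 2.4594240188598633)
peg 215 ((0.5828762650489807, -0.045738738030195236), (0.09128555655479431, 0.08561019599437714), 89.90909576416016) 0.018862702082383928
eraser 173 ((0.5862504839897156, -0.15195338428020477), (0.02343275025486946, 0.050890516489744186), 1.3741475343704224) 0.020472976299921595
spool 154 ((0.5951590538024902, -0.2482350468635559), (0.023799004033207893, 0.02398512326180935), 9.601213455200195) 0.045279821716121015
tape 979 ((0.5960179567337036, -0.34195882081985474), (0.06000078096985817, 0.07654590904712677), 2.032521963119507) 0.038125793290836846
```

Heights (spool 48, tape 38, eraser and peg about 20, new floor 7.5 mm) and sizes match the text. The new rack's yaw is about 4.2° and the old one's about 2.3°. I'll move past the machine, whose front face is at x=0.49.

```bash
python3 -m pendant '-.483 -.584 -.06 1.118 1;-.483 -.584 -.06 1.118 1;-.483 -.584 -.06 1.118 1;-.483 -.584 -.06 1.118 1;-.483 -.584 -.06 1.118 1;-.483 -.584 -.06 1.118 1;-.483 -.584 -.06 1.118 1;-.483 -.584 -.06 1.118 1;-.483 -.584 -.06 1.118 1;-.483 -.584 -.06 1.118 1;-.483 -.584 -.06 1.118 1;-.483 -.584 -.06 1.118 1;-.483 -.584 -.06 1.118 1;-.483 -.584 -.06 1.118 1;-.483 -.584 -.06 1.118 1;-.483 -.584 -.06 1.118 1;-.483 -.584 -.06 1.118 1;-.483 -.584 -.06 1.118 1;-.483 -.584 -.06 1.118 1;-.483 -.584 -.06 1.118 1'
python3 - <<'E'
from h import *
d=wrist('w1');print(d["tcw"],d["Rcw"].round(2).tolist(),d["fov_y"])
E
```

```text
t: 2.1
tcp_pos: [0.4602, -0.1485, 0.2736]
tool_rot: [0.687, 0.726, -0.0, -0.0]
force: [-0.0, 0.3, -0.2]
finger_gap: 1.001
gripper_force: 0.0
[ 0.45521323 -0.07243647  0.43271606] [[1.0, 0.05, 0.02], [0.06, -0.95, -0.3], [-0.0, 0.3, -0.95]] 59.186642971295335
```

View pics/w1.png

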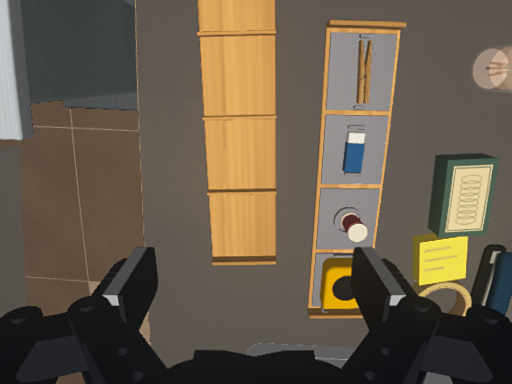

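The wrist view shows the peg (365,70), eraser (355,152) and spool (355,230) on their grey inserts. The tape (345,285) is partly behind a finger. The new-rack bays are at (240,60), (240,152) and (243,225). I'll measure in all views.

```bash
cat > m.py <<'E'
from h import *
import sys
np.set_printoptions(precision=4,suppress=True)
c,s_=np.cos,np.sin
def rect(P):
    (cx,cy),(w,h),a=cv2.minAreaRect(P[:,:2].astype(np.float32))
    if a>45: a-=90;w,h=h,w
    return 'c %.4f %.4f size x%.4f y%.4f yaw %.2f n%d'%(cx,cy,w,h,a,len(P))
def run(fn,off=(0,0)):
    d=load(fn+'.npz');X=cloud(d);H=hsv(d);print('==',fn)
    xx,yy,z=X[...,0],X[...,1],X[...,2]
    wood=cv2.inRange(H,(8,90,60),(22,255,255))>0
    grey=(H[...,1]<60)
    a=np.radians(2.3);ctr=np.array([.5908,-.196])
    dx,dy=xx-ctr[0],yy-ctr[1];lx,ly=c(a)*dx+s_(a)*dy,-s_(a)*dx+c(a)*dy
    near=(abs(lx)<.034)
    for nm,y0,lo,hi,hy in(('peg',.144,.0155,.03,.0385),('eraser',.048,.0165,.03,.0275),('spool',-.048,.042,.056,.02),('tape',-.144,.0285,.06,.045)):
        m=near&(abs(ly-y0)<hy)&(z>lo)&(z<hi)
        m=cv2.morphologyEx(m.astype(np.uint8),cv2.MORPH_OPEN,np.ones((2,2)))>0
        if m.sum()>10: print(nm,rect(X[m]),'z %.4f'%np.median(z[m]), 'local %.4f %.4f'%(np.median(lx[m]),np.median(ly[m])))
    R=X[wood&(z>.003)&(z<.03)&(xx<.52)&(xx>.35)];print('new',rect(R),'floor z',np.median(R[:,2]))
    dv=X[wood&(z>.0165)&(z<.03)&(xx<.52)&(xx>.35)]
    b=np.radians(4.2);q=dv[:,:2]-[.4409,-.116];l=-s_(b)*q[:,0]+c(b)*q[:,1]
    for k in(-.194,-.096,0,.096,.194):
        w=l[abs(l-k)<.012]
        if len(w)>8: print(' divider %+.3f at %.4f n%d'%(k,np.median(w),len(w)))
    R=X[wood&(z>.003)&(z<.03)&(xx>.53)&(xx<.66)&(yy<.01)];print('old',rect(R))
    g=(abs(lx)<.06)&(abs(ly)<.2)&(z>.003)&(z<.0125);print('old board',rect(X[g]),'z',np.median(z[g]))
if __name__=='__main__':
    for f in sys.argv[1:]: run(f)
E
python3 m.py top0 scene0 w1
```

```text
== top0
peg c 0.5852 -0.0593 size x0.0115 y0.0631 yaw 4.50 n129 z 0.0179 local -0.0003 0.1355
eraser c 0.5861 -0.1524 size x0.0198 y0.0474 yaw -0.14 n186 z nan local nan nan
spool c 0.5953 -0.2502 size x0.0206 y0.0292 yaw 6.18 n98 z 0.0477 local 0.0019 -0.0522
tape c nan nan size x0.0000 y0.0000 yaw 0.00 n743 z nan local nan nan
new c 0.4411 -0.1154 size x0.0894 y0.4008 yaw 4.30 n6636 floor z 0.0075694671317120266
 divider -0.194 at -0.1968 n99
 divider -0.096 at -0.0952 n71
 divider +0.000 at 0.0006 n69
 divider +0.096 at 0.0963 n73
 divider +0.194 at 0.1978 n98
old c 0.5918 -0.1981 size x0.0898 y0.4011 yaw 2.61 n1171
old board c 0.5901 -0.1970 size x0.1194 y0.3954 yaw 2.86 n4703 z 0.00792205777911481
== scene0
peg c 0.5867 -0.0600 size x0.0144 y0.0632 yaw 5.66 n106 z 0.0186 local -0.0003 0.1347
eraser c 0.5830 -0.1537 size x0.0228 y0.0491 yaw -17.98 n153 z nan local nan nan
spool c 0.6201 -0.2343 size x0.0800 y0.0214 yaw 32.03 n112 z 0.0479 local 0.0011 -0.0553
tape c 0.5616 -0.3688 size x0.2054 y0.0659 yaw 42.86 n1003 z nan local nan nan
new c 0.4406 -0.1172 size x0.0913 y0.4036 y
[... 318 characters left out ...]
98 z 0.00833224019735318
== w1
peg c 0.5874 -0.0536 size x0.0181 y0.0720 yaw 5.14 n594 z nan local nan nan
eraser c 0.5818 -0.1525 size x0.0224 y0.0529 yaw 19.55 n657 z nan local nan nan
spool c 0.6055 -0.2546 size x0.0239 y0.0508 yaw 32.94 n292 z nan local nan nan
tape c 0.5450 -0.2776 size x0.0482 y0.2734 yaw 28.12 n1256 z nan local nan nan
new c 0.4410 -0.1482 size x0.0904 y0.3351 yaw 4.16 n18807 floor z 0.006880783166420823
 divider -0.194 at -0.1951 n312
 divider -0.096 at -0.0934 n258
 divider +0.000 at 0.0013 n247
 divider +0.096 at 0.0967 n343
old c 0.5892 -0.1972 size x0.0904 y0.4028 yaw 2.63 n4896
old board c 0.5891 -0.1963 size x0.0905 y0.3989 yaw 2.63 n14245 z 0.00751891892840667
```

```bash
cat > n.py <<'E'
from m import *
def loc(fn):
    d=load(fn+'.npz');X=cloud(d);X[~np.isfinite(X)]=9;H=hsv(d);z=X[...,2]
    a=np.radians(2.6);dx,dy=X[...,0]-.590,X[...,1]+.196;lx,ly=c(a)*dx+s_(a)*dy,-s_(a)*dx+c(a)*dy
    print('==',fn)
    for nm,y0,hx,hy,top,lo,cm in(('peg',.144,.02,.043,.021,.0,(8,70,50,25,255,255)),('eraser',.048,.025,.034,.021,.0155,None),
                           ('spool',-.048,.03,.03,.049,.043,None),('tape',-.144,.04,.045,.040,.031,None)):
        m=(abs(lx)<hx)&(abs(ly-y0)<hy)&(z>lo)&(z<top+.012)
        if cm: m&=cv2.inRange(H,cm[:3],cm[3:])>0
        bl=blobs(m,10)
        if not bl: continue
        n,l,st,_=cv2.connectedComponentsWithStats(m.astype(np.uint8),connectivity=8);i=1+np.argmax(st[1:,4]);m=l==i
        cn=max(cv2.findContours(m.astype(np.uint8),cv2.RETR_EXTERNAL,cv2.CHAIN_APPROX_NONE)[0],key=len)[:,0]
        P=onplane(d,cn,top)   # contour cast onto top plane
        print(nm,rect(P),'| z med %.4f'%np.median(z[m]),'px',cn.mean(0).round(0))
if __name__=='__main__':
    for f in sys.argv[1:]: loc(f)
E
python3 n.py top0 scene0 w1
```

```text
== top0
peg c 0.5858 -0.0557 size x0.0128 y0.0672 yaw 4.78 n79 | z med 0.0189 px [213. 165.]
eraser c 0.5867 -0.1506 size x0.0219 y0.0489 yaw 2.23 n55 | z med 0.0210 px [255. 163.]
spool c 0.5956 -0.2454 size x0.0230 y0.0227 yaw -2.12 n30 | z med 0.0483 px [297. 156.]
tape c 0.5970 -0.3346 size x0.0610 y0.0678 yaw 3.21 n95 | z med 0.0386 px [336. 156.]
== scene0
peg c 0.5817 -0.0633 size x0.0214 y0.0818 yaw 5.16 n53 | z med 0.0176 px [254. 165.]
eraser c 0.5844 -0.1552 size x0.0261 y0.0546 yaw 1.35 n48 | z med 0.0207 px [278. 186.]
spool c 0.5936 -0.2509 size x0.0245 y0.0276 yaw -28.75 n32 | z med 0.0486 px [309. 198.]
tape c 0.5923 -0.3450 size x0.0646 y0.0783 yaw 1.08 n107 | z med 0.0388 px [339. 233.]
== w1
peg c 0.5826 -0.0534 size x0.0153 y0.0710 yaw 5.21 n179 | z med 0.0181 px [364.  68.]
eraser c 0.5841 -0.1486 size x0.0219 y0.0501 yaw 0.53 n107 | z med 0.0199 px [354. 152.]
spool c 0.5937 -0.2444 size x0.0228 y0.0253 yaw 8.25 n52 | z med 0.0478 px [357. 232.]
tape c 0.5886 -0.3309 size x0.0520 y0.0683 yaw 2.38 n138 | z med 0.0380 px [339. 288.]
```

```bash
python3 -m pendant '-.104 .129 .15 0 1;-.104 .129 .15 0 1;-.104 .129 .15 0 1;-.104 .129 .15 0 1;-.104 .129 .15 0 1;-.104 .129 .15 0 1;-.104 .129 .15 0 1;-.104 .129 .15 0 1' 20
python3 - <<'E'
from h import *
wrist('w2')
E
python3 n.py w2
```

```text
t: 2.95
tcp_pos: [0.5949, -0.2463, 0.125]
tool_rot: [0.688, 0.726, 0.0, 0.0]
force: [-0.1, -0.4, 0.6]
finger_gap: 1.002
gripper_force: 0.0
== w2
eraser c 0.5850 -0.1499 size x0.0217 y0.0496 yaw 1.02 n196 | z med 0.0201 px [249.  52.]
spool c 0.5944 -0.2444 size x0.0245 y0.0248 yaw 30.40 n94 | z med 0.0477 px [255. 187.]
tape c 0.5959 -0.3309 size x0.0595 y0.0691 yaw 3.18 n242 | z med 0.0380 px [248. 281.]
```

View pics/w2.png

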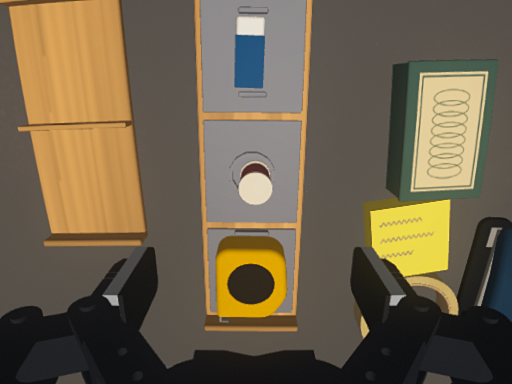

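The spool top is at (255,187), centred between the jaws. The eraser is at (249,52) and the tape at (250,280), with its tongue at lower left (222,320). I'll descend and grip the spool.

```bash
python3 -m pendant '.002 0 .04 0 1;.002 0 .077 0 1;.002 0 .077 0 1;.002 0 .077 0 1;.002 0 .077 0 0;.002 0 .077 0 0;.002 0 .077 0 0;.002 0 .077 0 0;.002 0 .077 0 0;.002 0 .077 0 0;.002 0 .077 0 0;.002 0 .077 0 0;.002 0 .077 0 0;.002 0 .077 0 0' 25; python3 -m pendant '0 0 -.02 0 0;0 0 -.06 0 0;0 0 -.08 0 0;0 0 -.08 0 0'
```

```text
t: 4.4
tcp_pos: [0.595, -0.2452, 0.0466]
tool_rot: [0.688, 0.726, -0.0, -0.0]
force: [0.4, 0.3, 0.1]
finger_gap: 0.0
gripper_force: 0.0
t: 4.8
tcp_pos: [0.5974, -0.2466, 0.1304]
tool_rot: [0.688, 0.726, 0.001, 0.004]
force: [-0.1, -1.0, 0.5]
finger_gap: 0.005
gripper_force: 0.0
```

The jaws closed on nothing, so I'll look.

```bash
python3 -m pendant '0 0 0 0 1;0 0 0 0 1;0 0 0 0 1;0 0 0 0 1'; python3 - <<'E'
from h import *
wrist('w3')
from station import eyes
d=eyes.snapshot('scene');np.savez('s3.npz',**d)
cv2.imwrite('pics/s3.png',cv2.resize(np.ascontiguousarray(d["pixels"][130:290,180:420,::-1]),None,fx=3,fy=3,interpolation=cv2.INTER_CUBIC))
E
python3 n.py w3 s3
```

```text
t: 5.2
tcp_pos: [0.5944, -0.2449, 0.1254]
tool_rot: [0.688, 0.726, -0.0, -0.001]
force: [-0.0, -0.2, 0.3]
finger_gap: 0.68
gripper_force: 0.0
== w3
eraser c 0.5850 -0.1496 size x0.0217 y0.0502 yaw 0.99 n193 | z med 0.0201 px [250.  55.]
spool c 0.5944 -0.2441 size x0.0242 y0.0246 yaw 3.10 n92 | z med 0.0477 px [256. 189.]
tape c 0.5960 -0.3304 size x0.0597 y0.0693 yaw 3.25 n241 | z med 0.0380 px [249. 282.]
== s3
peg c 0.5816 -0.0626 size x0.0214 y0.0803 yaw 5.16 n53 | z med 0.0176 px [254. 165.]
eraser c 0.5843 -0.1546 size x0.0261 y0.0534 yaw 1.35 n48 | z med 0.0205 px [277. 186.]
spool c 0.5936 -0.2509 size x0.0245 y0.0276 yaw -28.75 n32 | z med 0.0485 px [309. 198.]
tape c 0.5922 -0.3415 size x0.0647 y0.0713 yaw 1.57 n103 | z med 0.0388 px [338. 232.]
```

View pics/w3.png

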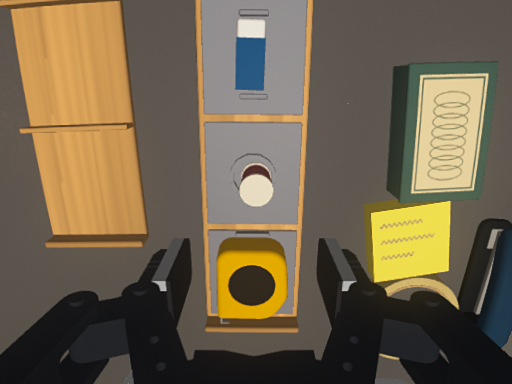

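View pics/s3.png

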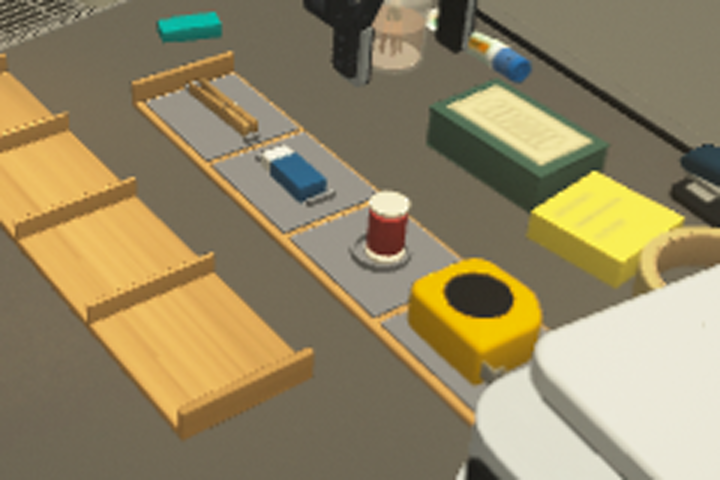

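The spool has not moved (256,189), so the fingers closed somewhere else. In the scene crop the fingers hang above and behind the peg, at about (355,70) and (455,40). I'll check where they really are.

```bash
python3 - <<'E'
from h import *
np.set_printoptions(precision=3,suppress=True)
from station import eyes,sense
d=load('s3.npz');q=sense();p=q["tcp_pos"]
print('tcp',p,'proj tip',project(d,[p+[dx,0,-.022] for dx in(-.03,0,.03)]),'spool',project(d,[.5944,-.2444,.049]))
X=cloud(d);a=X[..., :]
w=a[120:165,270:350].reshape(-1,3);w=w[(w[:,2]>.06)&(w[:,0]<.72)&(w[:,1]<.05)];print(np.percentile(w,[1,50,99],axis=0))
for px in((298,155),(300,150),(331,144),(331,138)):print(px,a[px[1],px[0]])
T=eyes.snapshot('top');X=cloud(T);m=(X[...,2]>.07)&(abs(X[...,0]-.594)<.08)&(abs(X[...,1]+.23)<.17);w=X[m];print(len(w),np.percentile(w,[1,50,99],axis=0))
W=load('w3.npz');Xw=cloud(W)
for px in((180,250),(330,250),(178,285),(330,285),(258,370)):print('w',px,Xw[px[1],px[0]])
print(np.array(W["hand_eye"]).round(3).tolist())
cv2.imwrite('pics/t3.png',T["pixels"][:,:,::-1])
E
```

```text
tcp [ 0.595 -0.245  0.126] proj tip [[296.779 176.635]
 [310.706 172.102]
 [324.22  167.703]] spool [[307.795 196.486]]
[[ 0.529 -0.265  0.151]
 [ 0.558 -0.255  0.194]
 [ 0.648 -0.235  0.227]]
(298, 155) [ 0.557 -0.254  0.155]
(300, 150) [ 0.557 -0.258  0.167]
(331, 144) [ 0.629 -0.25   0.155]
(331, 138) [ 0.628 -0.249  0.166]
7486 [[ 0.515 -0.301  0.315]
 [ 0.575 -0.229  0.476]
 [ 0.642 -0.139  0.55 ]]
w (180, 250) [ 0.563 -0.236  0.161]
w (330, 250) [ 0.624 -0.233  0.161]
w (178, 285) [ 0.564 -0.244  0.173]
w (330, 285) [ 0.623 -0.242  0.173]
w (258, 370) [ 0.594 -0.234  0.222]
[[0.0, -0.954, -0.299, 0.076], [1.0, 0.0, -0.0, -0.001], [0.001, -0.299, 0.954, -0.159], [0.0, 0.0, 0.0, 1.0]]
```

View pics/t3.png

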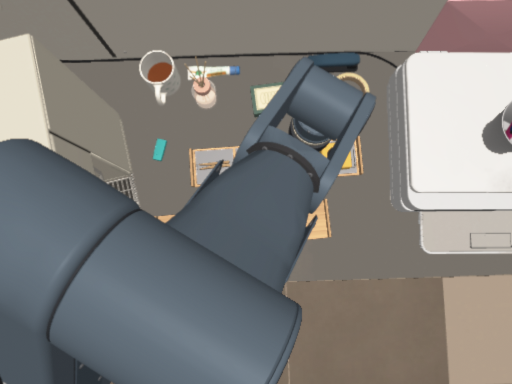

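The fingertips are at about z=0.15 in both the scene and wrist views, while the TCP reads 0.126. They therefore sit about 38 mm higher than the text says. I'll measure this at several openings.

```bash
cat > tip.py <<'E'
from h import *
from station import eyes,sense
p=sense();d=eyes.snapshot('scene');X=cloud(d);t=p["tcp_pos"]
m=(X[...,2]>.06)&(abs(X[...,0]-t[0])<.07)&(abs(X[...,1]-t[1])<.03)&(X[...,2]<t[2]+.12)
w=X[m];zl=np.percentile(w[:,2],1);lw=w[w[:,2]<zl+.015]
print('gap %.2f tcp %s tip z %.4f -> tip ahead of TCP %.4f; x %.3f..%.3f y %.3f..%.3f'%(p["finger_gap"],t.round(4),zl,t[2]-zl,*np.percentile(lw[:,0],[2,98]),*np.percentile(lw[:,1],[2,98])))
W=wrist('wt');Xw=cloud(W);m=(abs(Xw[...,0]-t[0])<.06)&(abs(Xw[...,1]-t[1])<.03)&(Xw[...,2]>.06)&(Xw[...,2]<t[2]+.1);w=Xw[m]
print(' wrist tip z %.4f'%np.percentile(w[:,2],1))
E
python3 tip.py; python3 -m pendant '0 0 0 0 .3;0 0 0 0 .3;0 0 0 0 .3;0 0 0 0 .3' >/dev/null; python3 tip.py; python3 -m pendant '0 0 0 0 0;0 0 0 0 0;0 0 0 0 0'>/dev/null; python3 tip.py;python3 -m pendant '0 0 0 0 1;0 0 0 0 1;0 0 0 0 1;0 0 0 0 1;0 0 0 0 1;0 0 0 0 1'>/dev/null; python3 tip.py
```

```text
gap 0.92 tcp [ 0.5948 -0.2452  0.1261] tip z 0.1569 -> tip ahead of TCP -0.0309; x 0.542..0.646 y -0.261..-0.235
 wrist tip z 0.1594
gap 0.33 tcp [ 0.5951 -0.2452  0.1268] tip z 0.1475 -> tip ahead of TCP -0.0207; x 0.568..0.622 y -0.259..-0.236
 wrist tip z 0.1523
gap 0.00 tcp [ 0.5951 -0.2452  0.1267] tip z 0.1498 -> tip ahead of TCP -0.0231; x 0.581..0.609 y -0.259..-0.240
 wrist tip z 0.1543
gap 0.99 tcp [ 0.595  -0.2453  0.1267] tip z 0.1600 -> tip ahead of TCP -0.0333; x 0.539..0.649 y -0.261..-0.234
 wrist tip z 0.1599
```

Both views agree. The tips sit 33 mm behind the TCP when open and about 22 mm when shut, which is about 43 mm off the text. I'll aim that much lower.

```bash
python3 -m pendant '.001 0 .05 0 1;.001 0 .1 0 1;.001 0 .12 0 1;.001 0 .12 0 1;.001 0 .12 0 .2;.001 0 .12 0 .2;.001 0 .12 0 .2;.001 0 .12 0 .2;.001 0 .12 0 .2;.001 0 .12 0 .2;.001 0 .12 0 .2' 25
```

```text
t: 8.15
tcp_pos: [0.5962, -0.2448, 0.0083]
tool_rot: [0.688, 0.726, 0.0, 0.001]
force: [0.5, 0.3, 6.3]
finger_gap: 0.25
gripper_force: 24.2
```

```bash
python3 -m pendant '0 0 -.03 0 .2;0 0 -.06 0 .2;0 0 -.07 0 .2;.184 -.147 -.07 0 .2;.184 -.147 -.07 0 .2;.184 -.147 -.07 0 .2;.184 -.147 -.07 0 .2;.184 -.147 -.07 0 .2;.184 -.147 -.07 0 .2;.184 -.147 -.07 0 .2;.184 -.147 -.07 0 .2'; python3 - <<'E'
from h import *
wrist('w4')
from station import eyes
d=eyes.snapshot('scene');np.savez('s4.npz',**d)
a=d["pixels"][130:290,120:360,::-1]
cv2.imwrite('pics/s4.png',np.hstack([cv2.resize(np.ascontiguousarray(a),(400,267)),cv2.resize(cv2.imread('pics/w4.png'),(356,267))]))
E
```

```text
t: 9.25
tcp_pos: [0.4402, -0.0694, 0.0767]
tool_rot: [0.688, 0.725, 0.0, 0.001]
force: [0.2, -0.5, 0.4]
finger_gap: 0.252
gripper_force: 24.5
```

View pics/s4.png

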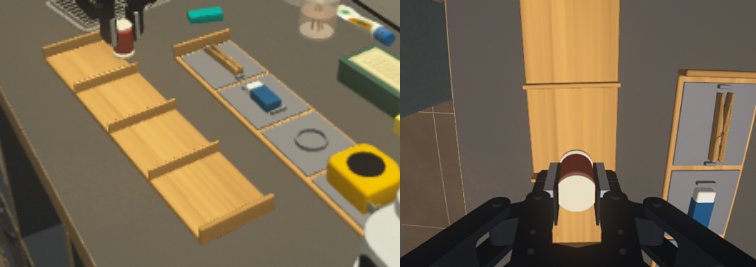

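The spool is held upright between the pads, at (575,190) in the right half, over the second bay. I'll measure where it sits in the hand and where the bay is.

```bash
cat > bay.py <<'E'
from m import *
def bays(fn):
    d=load(fn+'.npz');X=cloud(d);X[~np.isfinite(X)]=9;H=hsv(d);z=X[...,2]
    wood=cv2.inRange(H,(8,90,60),(22,255,255))>0
    R=X[wood&(abs(z-.0075)<.004)&(X[...,0]<.52)&(X[...,0]>.35)];print(fn,'floor z %.4f'%np.median(R[:,2]))
    b=np.radians(4.2)
    q=X[...,:2]-[.4409,-.1163];lx=c(b)*q[...,0]+s_(b)*q[...,1];ly=-s_(b)*q[...,0]+c(b)*q[...,1]
    f=wood&(abs(z-.0075)<.004)&(abs(lx)<.06);print(' edges lx',np.percentile(lx[f],[.5,99.5]))
    for k in(-.195,-.096,0,.096,.195):
        w=ly[wood&(z>.0165)&(z<.027)&(abs(lx)<.046)&(abs(ly-k)<.012)]
        if len(w)>20: print(' div %+.3f at %.4f n%d'%(k,np.median(w),len(w)))
    return d,X,H,lx,ly
if __name__=='__main__':
    d,X,H,lx,ly=bays(sys.argv[1])
    t=float(sys.argv[2]);x0,y0=float(sys.argv[3]),float(sys.argv[4]);r=float(sys.argv[5])
    m=(abs(X[...,2]-t)<.006)&(abs(X[...,0]-x0)<r)&(abs(X[...,1]-y0)<r)&((H[...,2]>120) if len(sys.argv)<7 else True)
    bl=blobs(m,10);zz=np.median(X[...,2][m]);P=X[m];print(rect(P),'z',zz,'local',np.median(lx[m]),np.median(ly[m]))
E
python3 bay.py w4 .116 .438 -.068 .02; python3 bay.py s4 .116 .438 -.068 .02
```

```text
w4 floor z 0.0068
 edges lx [-0.0461  0.0424]
 div +0.000 at 0.0030 n49
 div +0.096 at 0.0979 n924
c 0.4391 -0.0697 size x0.0215 y0.0254 yaw 3.57 n2447 z 0.11613874408354664 local 0.0015837784495498775 0.0474321622867933
s4 floor z 0.0075
 edges lx [-0.0451  0.0438]
 div -0.195 at -0.1996 n212
 div -0.096 at -0.0971 n149
 div +0.000 at -0.0012 n132
 div +0.096 at 0.0947 n108
 div +0.195 at 0.1962 n97
c 0.4440 -0.0737 size x0.0171 y0.0258 yaw -22.37 n73 z 0.11621102210449968 local 0.004353755358673417 0.03927457045824816
```

```bash
python3 -m pendant '.001 -.002 .04 0 .2;.001 -.002 .06 0 .2;.001 -.002 .066 0 .2;.001 -.002 .0695 0 .2;.001 -.002 .0695 0 .2;.001 -.002 .0695 0 .2'; python3 -m pendant '0 0 0 0 .5;0 0 0 0 .6;0 0 0 0 .7;0 0 0 0 .8;0 0 0 0 .8;0 0 -.04 0 .8;0 0 -.08 0 .8;0 0 -.12 0 1;0 0 -.12 0 1'; python3 - <<'E'
from h import *
wrist('w5')
E
python3 bay.py w5 .048 .438 -.068 .02; python3 n.py w5
```

```text
t: 9.95
tcp_pos: [0.4374, -0.068, 0.0078]
tool_rot: [0.688, 0.725, 0.0, 0.001]
force: [0.3, -0.4, 0.9]
finger_gap: 0.248
gripper_force: 24.6
t: 10.85
tcp_pos: [0.4394, -0.0685, 0.1312]
tool_rot: [0.688, 0.726, 0.002, 0.005]
force: [-0.1, 0.8, -0.4]
finger_gap: 0.998
gripper_force: 0.0
w5 floor z 0.0068
 edges lx [-0.0462  0.0426]
 div -0.096 at -0.0929 n555
 div +0.000 at 0.0030 n594
 div +0.096 at 0.0976 n621
c 0.4355 -0.0682 size x0.0242 y0.0247 yaw 2.20 n820 z 0.04675174956162717 local -0.0016154976744190857 0.048552087252466736
== w5
peg c 0.5810 -0.0521 size x0.0173 y0.0713 yaw 5.00 n223 | z med 0.0179 px [424. 161.]
eraser c 0.5832 -0.1452 size x0.0244 y0.0484 yaw 1.35 n109 | z med 0.0199 px [408. 260.]
```

The spool stands flat and centred within 2 mm. The eraser is next.

```bash
python3 -m pendant '-.09 .143 0 .035 1;-.09 .143 0 .035 1;-.09 .143 0 .035 1;-.09 .143 .02 .035 1;-.09 .143 .07 .035 1;-.09 .143 .11 .035 1;-.09 .143 .136 .035 1;-.09 .143 .136 .035 1;-.09 .143 .136 .035 1;-.09 .143 .136 .035 1' 25; python3 -m pendant '0 0 0 0 .15;0 0 0 0 .15;0 0 0 0 .15;0 0 0 0 .15;0 0 0 0 .15;0 0 0 0 .15;0 0 0 0 .15;0 0 0 0 .15'
```

```text
t: 11.9
tcp_pos: [0.5848, -0.1501, -0.0078]
tool_rot: [0.701, 0.713, 0.0, 0.001]
force: [0.1, 0.7, 0.2]
finger_gap: 1.005
gripper_force: 0.0
t: 12.7
tcp_pos: [0.5844, -0.1499, -0.0081]
tool_rot: [0.701, 0.713, 0.0, 0.0]
force: [-0.6, 0.0, 6.1]
finger_gap: 0.237
gripper_force: 26.0
```

```bash
python3 -m pendant '0 0 -.03 0 .15;0 0 -.07 0 .15;0 0 -.08 0 .15;-.011 -.142 -.08 -.056 .15;-.011 -.142 -.08 -.056 .15;-.011 -.142 -.08 -.056 .15;-.011 -.142 -.08 -.056 .15;-.011 -.142 -.08 -.056 .15;-.011 -.142 -.08 -.056 .15'; python3 - <<'E'
from h import *
wrist('w6')
E
python3 bay.py w6 .1 .443 -.163 .03 1
```

```text
t: 13.6
tcp_pos: [0.4437, -0.164, 0.0712]
tool_rot: [0.68, 0.733, 0.0, 0.001]
force: [-0.7, 0.8, -0.0]
finger_gap: 0.238
gripper_force: 25.4
w6 floor z 0.0068
 edges lx [-0.046   0.0426]
 div -0.096 at -0.0931 n65
 div +0.000 at 0.0020 n1040
c 0.4402 -0.1629 size x0.0438 y0.0539 yaw -18.85 n5862 z 0.09941261694720457 local -0.002076098563791766 -0.04119593819026558
```

View pics/w6.png

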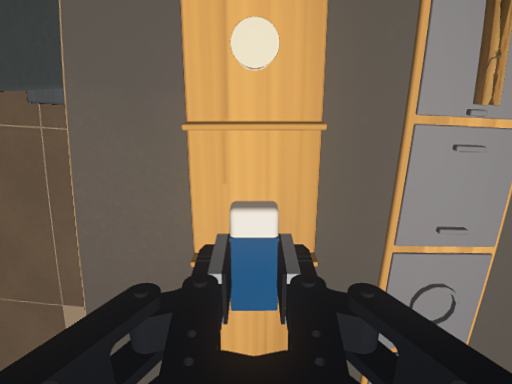

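The eraser is held level at (255,260), and the spool stands in the next bay at (255,45). I'll set it down.

```bash
python3 -m pendant '0 0 .045 0 .15;0 0 .07 0 .15;0 0 .077 0 .15;0 0 .081 0 .15;0 0 .081 0 .15;0 0 .081 0 .15'; python3 -m pendant '0 0 0 0 .4;0 0 0 0 .5;0 0 0 0 .6;0 0 0 0 .7;0 0 0 0 .8;0 0 -.04 0 .8;0 0 -.09 0 .8;0 0 -.13 0 1;0 0 -.13 0 1;0 0 -.13 0 1'; python3 - <<'E'
from h import *
wrist('w7')
E
python3 bay.py w7 .0198 .443 -.163 .03 1; python3 n.py w7
```

```text
t: 14.25
tcp_pos: [0.4435, -0.1637, -0.009]
tool_rot: [0.68, 0.733, 0.0, 0.001]
force: [0.1, 0.7, -0.3]
finger_gap: 0.236
gripper_force: 25.4
t: 15.25
tcp_pos: [0.4425, -0.1634, 0.121]
tool_rot: [0.68, 0.733, 0.0, 0.001]
force: [0.2, 1.2, -0.6]
finger_gap: 0.997
gripper_force: 0.0
w7 floor z 0.0068
 edges lx [-0.0461  0.0427]
 div -0.195 at -0.1942 n639
 div -0.096 at -0.0929 n594
 div +0.000 at 0.0017 n582
c 0.4418 -0.1628 size x0.0210 y0.0507 yaw 4.85 n1593 z 0.018999188240191534 local -0.0025463995570410122 -0.045279395116997925
== w7
peg c 0.5808 -0.0536 size x0.0177 y0.0711 yaw 4.88 n268 | z med 0.0178 px [453.  46.]
tape c 0.6208 -0.3413 size x0.0040 y0.0143 yaw -6.92 n25 | z med 0.0376 px [427. 377.]
```

The eraser is centred and flat. The peg is next: I'll hover and measure it close up.

```bash
python3 -m pendant '.098 .147 0 -.012 1;.098 .147 0 -.012 1;.098 .147 0 -.012 1;.098 .147 0 -.012 1;.098 .147 0 -.012 1;.098 .147 0 -.012 1;.098 .147 0 -.012 1' 25; python3 - <<'E'
from h import *
wrist('w8')
E
python3 n.py w8
```

```text
t: 16.0
tcp_pos: [0.5794, -0.055, 0.1186]
tool_rot: [0.676, 0.737, -0.001, -0.002]
force: [0.6, 0.1, 0.1]
finger_gap: 0.996
gripper_force: 0.0
== w8
peg c 0.5848 -0.0518 size x0.0123 y0.0722 yaw 4.97 n294 | z med 0.0185 px [263. 174.]
```

View pics/w8.png

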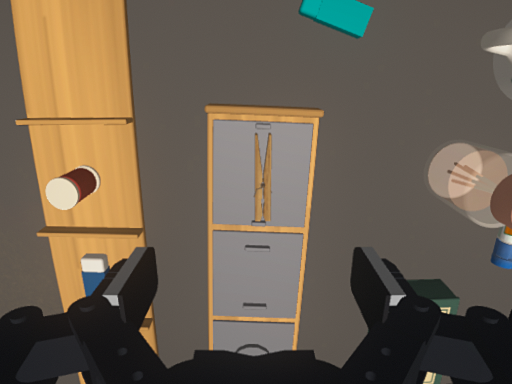

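The peg lies at (263,175) between its stops, with the turquoise decoy at (338,15) well clear. I'll grip the middle.

```bash
python3 -m pendant '.002 .002 .05 0 1;.002 .002 .1 0 1;.002 .002 .131 0 1;.002 .002 .131 0 1;.002 .002 .131 0 1;.002 .002 .131 0 .05;.002 .002 .131 0 .05;.002 .002 .131 0 .05;.002 .002 .131 0 .05;.002 .002 .131 0 .05;.002 .002 .131 0 .05;.002 .002 .131 0 .05;.002 .002 .131 0 .05;.002 .002 .131 0 .05' 25
```

```text
t: 17.45
tcp_pos: [0.584, -0.0528, -0.0082]
tool_rot: [0.676, 0.737, 0.0, 0.001]
force: [-2.5, -0.8, 11.8]
finger_gap: 0.166
gripper_force: 31.3
```

```bash
python3 -m pendant '0 0 -.03 0 .05;0 0 -.07 0 .05;0 0 -.09 0 .05;-.194 -.151 -.09 .012 .05;-.194 -.151 -.09 .012 .05;-.194 -.151 -.09 .012 .05;-.194 -.151 -.09 .012 .05;-.194 -.151 -.09 .012 .05;-.194 -.151 -.09 .012 .05;-.194 -.151 -.09 .012 .05;-.194 -.151 -.09 .012 .05'; python3 - <<'E'
from h import *
wrist('w9')
E
python3 bay.py w9 .1 .4503 -.2585 .04 1
```

```text
t: 18.55
tcp_pos: [0.4499, -0.2579, 0.0795]
tool_rot: [0.68, 0.733, 0.0, -0.0]
force: [0.1, 0.4, 0.0]
finger_gap: 0.161
gripper_force: 25.8
w9 floor z 0.0068
 edges lx [-0.046   0.0428]
 div -0.195 at -0.1947 n142
 div -0.096 at -0.0938 n925
c 0.4469 -0.2576 size x0.0378 y0.0727 yaw -13.24 n1835 z 0.10539513480359272 local -0.0018770078090644005 -0.1350995175581951
```

View pics/w9.png

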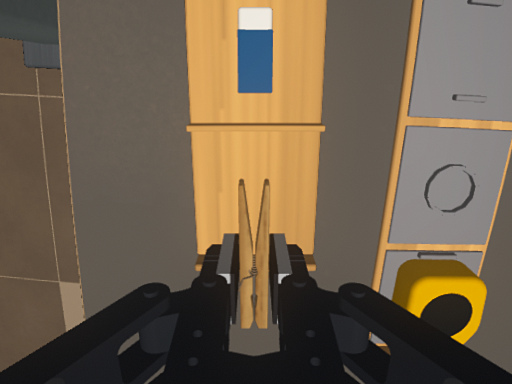

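The peg is held level at (255,255) over the last bay. I'll lower it.

```bash
python3 -m pendant '0 0 .05 0 .05;0 0 .08 0 .05;0 0 .085 0 .05;0 0 .0885 0 .05;0 0 .0885 0 .05;0 0 .0885 0 .05'; python3 -m pendant '0 0 0 0 .3;0 0 0 0 .4;0 0 0 0 .5;0 0 0 0 .7;0 0 0 0 .8;0 0 -.04 0 .8;0 0 -.09 0 .8;0 0 -.13 0 1;0 0 -.13 0 1;0 0 -.13 0 1'; python3 - <<'E'
from h import *
wrist('w10')
E
python3 bay.py w10 .0195 .4503 -.2585 .04 1; python3 n.py w10
```

```text
t: 19.2
tcp_pos: [0.4509, -0.259, -0.008]
tool_rot: [0.68, 0.733, 0.0, 0.001]
force: [0.1, 1.0, 0.1]
finger_gap: 0.165
gripper_force: 25.8
t: 20.2
tcp_pos: [0.4499, -0.2591, 0.1216]
tool_rot: [0.68, 0.733, 0.0, 0.001]
force: [-0.4, 0.7, 0.4]
finger_gap: 1.005
gripper_force: 0.0
w10 floor z 0.0068
 edges lx [-0.046   0.0428]
 div -0.195 at -0.1948 n772
 div -0.096 at -0.0943 n583
c 0.4491 -0.2592 size x0.0132 y0.0722 yaw 4.67 n1071 z 0.017469171002314987 local -0.001358965154902277 -0.14620612819545556
== w10
tape c 0.5996 -0.3178 size x0.0757 y0.0448 yaw -44.31 n194 | z med 0.0379 px [424. 268.]
```

The peg is centred and flat. The tape measure is last.

```bash
python3 -m pendant '-.085 .14 0 .02 1;-.085 .14 0 .02 1;-.085 .14 0 .02 1;-.085 .14 0 .02 1;-.085 .14 0 .02 1;-.085 .14 0 .02 1;-.085 .14 0 .02 1' 30; python3 - <<'E'
from h import *
wrist('w11')
E
python3 n.py w11
```

```text
t: 20.95
tcp_pos: [0.5933, -0.3317, 0.1192]
tool_rot: [0.688, 0.726, -0.0, -0.002]
force: [-0.9, -0.0, 0.2]
finger_gap: 1.003
gripper_force: 0.0
== w11
tape c 0.5960 -0.3328 size x0.0598 y0.0670 yaw 3.05 n285 | z med 0.0380 px [256. 189.]
```

View pics/w11.png

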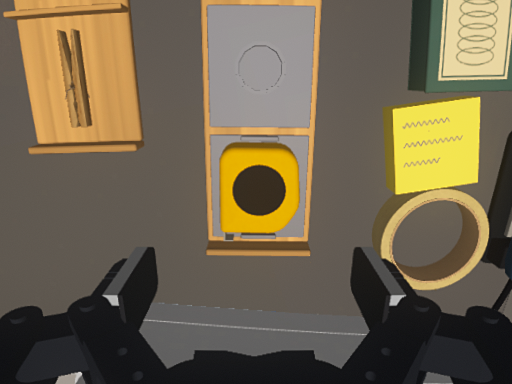

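The tape case is at (258,188), midway between the jaws, with its tongue at lower left (230,237).

```bash
python3 -m pendant '0 0 .05 0 1;0 0 .09 0 1;0 0 .12 0 1;0 0 .131 0 1;0 0 .131 0 1;0 0 .131 0 .6;0 0 .131 0 .6;0 0 .131 0 .6;0 0 .131 0 .6;0 0 .131 0 .6;0 0 .131 0 .6' 40; python3 -m pendant '0 0 -.03 0 .6;0 0 -.06 0 .6;0 0 -.09 0 .6;0 0 -.09 0 .6'
```

```text
t: 22.1
tcp_pos: [0.5968, -0.3343, -0.0076]
tool_rot: [0.688, 0.726, 0.0, 0.002]
force: [-2.5, 0.6, 7.0]
finger_gap: 0.686
gripper_force: 44.0
t: 22.5
tcp_pos: [0.5987, -0.3354, 0.0853]
tool_rot: [0.688, 0.726, 0.001, 0.005]
force: [1.2, -1.0, -0.3]
finger_gap: 0.686
gripper_force: 44.0
```

```bash
python3 -m pendant '.375 -.148 0 -.02 .6;.375 -.148 0 -.02 .6;.375 -.148 0 -.02 .6;.375 -.148 0 -.02 .6;.375 -.148 0 -.02 .6;.375 -.148 0 -.02 .6;.375 -.148 0 -.02 .6;.375 -.148 0 -.02 .6;.375 -.148 0 -.02 .6;.375 -.148 0 -.02 .6;.375 -.148 0 -.02 .6'; python3 - <<'E'
from h import *
from station import eyes
wrist('w12')
d=eyes.snapshot('scene');np.savez('s12.npz',**d)
a=d["pixels"][100:260,110:350,::-1]
cv2.imwrite('pics/s12.png',np.hstack([cv2.resize(np.ascontiguousarray(a),(400,267)),cv2.resize(cv2.imread('pics/w12.png'),(356,267))]))
E
python3 bay.py w12 .132 .4288 .0282 .045 1
```

```text
t: 23.6
tcp_pos: [0.4289, 0.0326, 0.0797]
tool_rot: [0.68, 0.733, 0.0, 0.001]
force: [0.1, 0.4, -1.0]
finger_gap: 0.688
gripper_force: 44.0
w12 floor z 0.0067
 edges lx [-0.0464  0.0424]
 div +0.195 at 0.2001 n1277
c 0.4233 0.0325 size x0.0666 y0.0731 yaw -36.92 n6561 z 0.12650692365463795 local -0.004836604228141025 0.15562002283230025
```

View pics/s12.png

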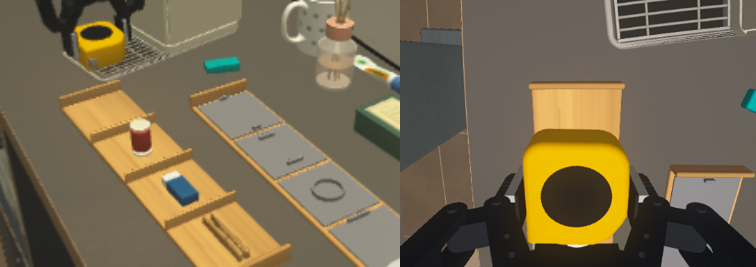

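Left half: the tape hangs level over the first bay, with spool, eraser and peg standing in order behind it. Right half: the tape is at (577,195). I'll check its centring before lowering.

```bash
python3 - <<'E'
from m import *
d=load('w12.npz');H=hsv(d);X=cloud(d);z=X[...,2]
m=(cv2.inRange(H,(18,120,60),(35,255,255))>0)&(z>.118)&(z<.14)
m=cv2.morphologyEx(m.astype(np.uint8),cv2.MORPH_CLOSE,np.ones((9,9)))
cn=max(cv2.findContours(m,cv2.RETR_EXTERNAL,cv2.CHAIN_APPROX_NONE)[0],key=len)[:,0]
P=onplane(d,cn,.1265);print(rect(P),np.median(z[m>0]))
(cx,cy),_,_=cv2.minAreaRect(P[:,:2].astype(np.float32));b=np.radians(4.2);q=np.array([cx-.4409,cy+.1163]);print('local',c(b)*q[0]+s_(b)*q[1],-s_(b)*q[0]+c(b)*q[1])
E
```

```text
c 0.4276 0.0354 size x0.0586 y0.0674 yaw 3.62 n523 nan
local -0.0021409041920599694 0.15225079332166602
```

```bash
python3 -m pendant '-.002 0 .045 0 .6;-.002 0 .075 0 .6;-.002 0 .084 0 .6;-.002 0 .088 0 .6;-.002 0 .088 0 .6;-.002 0 .088 0 .6'; python3 -m pendant '0 0 0 0 .75;0 0 0 0 .8;0 0 0 0 .9;0 0 0 0 1;0 0 0 0 1;0 0 -.04 0 1;0 0 -.09 0 1;0 0 -.14 0 1;0 0 -.18 0 1;0 0 -.18 0 1;0 0 -.18 0 1'; python3 - <<'E'
from h import *
from station import eyes
wrist('w13')
d=eyes.snapshot('scene');np.savez('s13.npz',**d)
a=d["pixels"][100:260,110:350,::-1]
cv2.imwrite('pics/s13.png',np.hstack([cv2.resize(np.ascontiguousarray(a),(400,267)),cv2.resize(cv2.imread('pics/w13.png'),(356,267))]))
from bay import *
for f in('w13','s13'):
    d,X,H,lx,ly=bays(f);z=X[...,2]
    for nm,k,top,hy in(('tape',.149,.0385,.045),('spool',.048,.048,.03),('eraser',-.048,.0195,.035),('peg',-.144,.0195,.042)):
        m=(abs(ly-k)<hy)&(abs(lx)<.04)&(z>top-.005)&(z<top+.006)
        if m.sum()>20:
            P=np.c_[lx[m],ly[m]];print(nm,rect(P),'z',np.median(z[m]),z[m].std())
E
```

```text
t: 24.3
tcp_pos: [0.4286, 0.0307, -0.0075]
tool_rot: [0.681, 0.733, 0.001, 0.001]
force: [1.1, -0.6, -2.0]
finger_gap: 0.687
gripper_force: 44.0
t: 25.4
tcp_pos: [0.4278, 0.0313, 0.1725]
tool_rot: [0.68, 0.733, 0.001, 0.001]
force: [-0.4, 0.2, -0.1]
finger_gap: 1.002
gripper_force: 0.0
w13 floor z 0.0068
 edges lx [-0.0466  0.0427]
 div +0.000 at 0.0032 n373
 div +0.096 at 0.0988 n447
 div +0.195 at 0.1996 n681
tape c -0.0026 0.1473 size x0.0605 y0.0675 yaw -1.56 n4458 z 0.03689283003148455 0.0009269323037307453
spool c -0.0013 0.0482 size x0.0242 y0.0254 yaw -0.20 n498 z 0.04676633407167677 0.0007648950331537535
eraser c -0.0027 -0.0467 size x0.0209 y0.0516 yaw 0.46 n722 z 0.019082844735313548 0.0009774421226667015
s13 floor z 0.0076
 edges lx [-0.0452  0.0441]
 div -0.195 at -0.1996 n218
 div -0.096 at -0.0972 n153
 div +0.000 at -0.0013 n128
 div +0.096 at 0.0951 n100
 div +0.195 at 0.1962 n39
tape c -0.0015 0.1434 size x0.0606 y0.0683 yaw -1.20 n441 z 0.037261487135850146 0.0011772423518103124
spool c 0.0003 0.0458 size x0.0222 y0.0253 yaw -26.94 n80 z 0.04732102786057893 0.0009486998032956965
eraser c -0.0005 -0.0497 size x0.0235 y0.0527 yaw -0.92 n230 z 0.019550461669635977 0.0015417793654257342
peg c -0.0004 -0.1448 size x0.0140 y0.0723 yaw 0.07 n226 z 0.018074254108400523 0.0013271858197275858
```

View pics/s13.png

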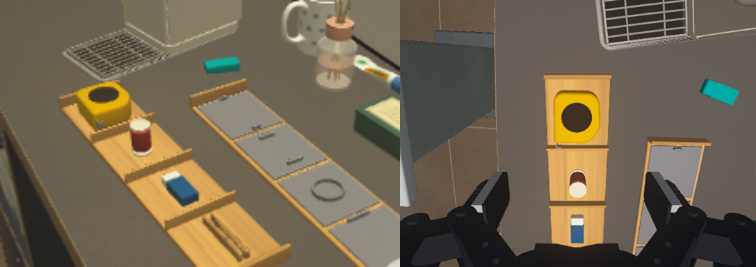

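The order is right and everything is upright and flat. The tape's outline centre is about 4.5 mm short along the row in both views, so I'll regrip, lift slightly and shift it.

```bash
python3 -m pendant '0 0 .05 0 1;0 0 .1 0 1;0 0 .14 0 1;0 0 .17 0 1;0 0 .18 0 1;0 0 .18 0 1;0 0 .18 0 .6;0 0 .18 0 .6;0 0 .18 0 .6;0 0 .18 0 .6;0 0 .18 0 .6;0 0 .18 0 .6;0 0 .165 0 .6;0 0 .165 0 .6;.0045 .001 .165 -.024 .6;.0045 .001 .165 -.024 .6;.0045 .001 .175 -.024 .6;.0045 .001 .18 -.024 .6;.0045 .001 .18 -.024 .6;.0045 .001 .18 -.024 .6' 40; python3 -m pendant '0 0 0 0 .75;0 0 0 0 .8;0 0 0 0 .9;0 0 0 0 1;0 0 0 0 1;0 0 -.04 0 1;0 0 -.09 0 1;0 0 -.14 0 1;0 0 -.18 0 1;0 0 -.18 0 1;0 0 -.18 0 1'; python3 - <<'E'
from h import *
from station import eyes
wrist('w14')
d=eyes.snapshot('scene');np.savez('s14.npz',**d)
a=d["pixels"][100:260,110:350,::-1]
cv2.imwrite('pics/s14.png',np.hstack([cv2.resize(np.ascontiguousarray(a),(400,267)),cv2.resize(cv2.imread('pics/w14.png'),(356,267))]))
from bay import *
for f in('w14','s14'):
    d,X,H,lx,ly=bays(f);z=X[...,2]
    for nm,k,top,hy in(('tape',.149,.0385,.045),('spool',.048,.048,.03)):
        m=(abs(ly-k)<hy)&(abs(lx)<.04)&(z>top-.005)&(z<top+.006)
        if m.sum()>20:
            P=np.c_[lx[m],ly[m]];print(nm,rect(P),'z',np.median(z[m]),z[m].std())
E
```

```text
t: 27.5
tcp_pos: [0.4282, 0.0361, -0.0082]
tool_rot: [0.671, 0.741, 0.0, 0.0]
force: [-1.5, 1.6, 10.8]
finger_gap: 0.689
gripper_force: 48.2
t: 28.6
tcp_pos: [0.4285, 0.0358, 0.1725]
tool_rot: [0.672, 0.741, 0.001, 0.001]
force: [-0.5, -0.2, -0.6]
finger_gap: 1.003
gripper_force: 0.0
w14 floor z 0.0068
 edges lx [-0.0467  0.0426]
 div +0.000 at 0.0035 n415
 div +0.096 at 0.0990 n443
 div +0.195 at 0.1992 n757
tape c -0.0026 0.1519 size x0.0602 y0.0677 yaw -0.14 n4465 z 0.03690883400552142 0.0009378217976554457
spool c -0.0017 0.0481 size x0.0248 y0.0247 yaw -17.37 n493 z 0.04682850007342021 0.0007749504586425111
s14 floor z 0.0076
 edges lx [-0.0452  0.0443]
 div -0.195 at -0.1994 n214
 div -0.096 at -0.0972 n151
 div +0.000 at -0.0013 n127
 div +0.096 at 0.0949 n101
 div +0.195 at 0.1964 n34
tape c -0.0014 0.1489 size x0.0595 y0.0696 yaw -0.53 n444 z 0.037225368681611026 0.0012651136159153762
spool c 0.0002 0.0454 size x0.0221 y0.0252 yaw -27.86 n80 z 0.04754898774118335 0.0012062717134556805
```

View pics/s14.png

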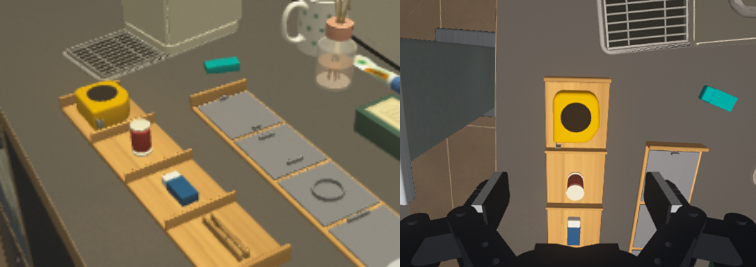

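The tape's outline centre is now on its bay centre, and all four stand in reverse order with the gripper clear above them. I'll hand in.

```bash
python3 -c "
from station import job
print(job.sign_off())"
```

```text
the job is handed in; nothing more can be done
None
```

I moved all four things into the new rack in reverse order (left to right: tape measure, spool, eraser, peg), each upright, flat and let go about 3 mm or less from the middle of its bay, and handed the job in at about 29 s.

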